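# Move the hanging cutlery pail to the other fold-away hook

### The arm

A 6-joint arm with a two-finger parallel gripper is mounted at the origin on a cart in front of the work surface, level with it; the furniture and walls round the work are solid. World frame = base frame: x ahead of the robot, y to its left, z up, the work surface at z = 0. Lengths are in m, angles in rad, forces in N, time in s.
With the tool pointing down it reaches from about 0.375 to 0.9 m from the base axis. Payload 3.1 kg.
Tool frame: the origin (TCP) lies between the finger pads; the fingertips stand 17 mm ahead of it and the grasp point (between the pads) lies 2 mm behind it; z points along the fingers, y is the line along which they close (so a half turn about z gives the same grasp; the last joint's range is limited). The gripper opens to 85 mm and grips with 20 to 120 N. Pads are 22 mm wide; open, the fingers measure 114 mm over their backs; the gripper's body (76 mm by 85 mm) begins 54 mm behind the grasp point. The pads swing forward as they close: fully open they stand 13 mm farther back than shut.
Start: joints at [-1.482, 0.527, 1.433, -0, 1.181, -0.178], TCP at [0.165, -0.603, 0.248] pointing down, gripper open.
Joint ranges: [-3.08, 3.08], [-0.75, 2.2], [0.22, 2.44], [-1.43, 4.57], [0, 2.65], [-2.85, 2.85]. Speed limits (rad/s): [2.79, 2.79, 3.14, 3.14, 3.14, 3.14].

### API

Orientations are given as a unit quaternion [x, y, z, w].
In Python, from station import sense, vision, order gives the robot as it stands.
- The arm moves only by the shell command python3 -m crank 'ROWS' [OPENING] [FORCE]. ROWS is JSON, a list of rows, each an object with "dp": the shift along the world's x, y, z in units of 30 mm (1.0 is 30 mm), a list of three; "angular": the turn, a rotation vector about the world's x, y, z in degrees, a list of three. In form: [{"dp": [dx, dy, dz], "angular": [ax, ay, az]}, ...]. A call has 1 to 20 rows; each row shifts and turns the commanded pose from where the row before left it; what a row does not reach is not made up. A row lasts 1/10 s, in which the tool goes at most 50 mm and 8.59 degrees, less where a joint would pass 70% of its speed; a pose out of reach is approached as far as the arm can. A call is refused whole if a number of a shift passes 1 or a number of a turn 8.59, either way. A call with a gripper value outside its range is refused whole. OPENING is the closure, from 0 (fully open) to 1 (shut), set as the call begins (- or left out, the last holds). The fingers move at their own pace and stop on an object; FORCE is the grip in N (left out, the last holds). Time passes only in rows, so rows that do not move let the fingers close. It gives the time, the measured TCP pose, the force, the opening and the grip force at its end, in the units of the state.
- sense(): the state, without advancing time (a new reading comes with each control period).
- vision.snapshot(name): name is "side" or "top"; returns a dict with "image" (384x512x3 uint8, blue, green, red), "range_z" (384x512 float32, m along the optical axis (not along the pixel's ray), 0 where there is no reading), "mtx" (3x3 intrinsics, pixels), "pose" (4x4, takes a point from camera to world coordinates). Camera axes: x right, y down, z forward; pixel columns grow to the right and rows downward; lengths in m; the calibration is good to about 2 mm. A picture is of the moment at which its call begins.
- order.sign_off(): hands the job in; it is judged then, once.
The state is a dict: "t": time; "q": joint angles; "qd": joint speeds; "tau": joint torques, N m; "tcp_pos": TCP position; "tool_rot": TCP orientation; "force": force on the tool from outside, world axes, zero at the start; "ft_torque": the same for the moment, N m; "finger_gap": opening from 0.0 (shut) to 1.0 (fully open); "gripper_force": force on a finger pad.
Only numpy, scipy, OpenCV 4.12 (cv2) and the standard library are available. Lean on these libraries where they do the work, as an engineer would, in place of code of your own. Each camera call takes 0.05 s, during which the arm holds its last target. There are 200 camera calls.

### The job

The small blue cutlery pail hangs on the hook of the pale wooden stand; it should hang on the hook of the grey stand instead. First swing the grey stand's folded hook straight out, then hang the pail on it by its steel loop, and when the wooden stand's hook is empty fold that one flat along its board. Do not drop the pail or set it down on the way, and leave the glass tumbler where it stands.

Things in the scene. Friction and masses are not known exactly. Their poses are not given: they have to be found in the camera images.
- pail_loop (a point): point in the blue pail's steel strap loop (upside-down U; 48 mm wide outside, 40 inside along y; strap 18 wide along x, 4 thick; upright sides reach 41 mm below its top). Midway between the sides, 9 mm below the top: on the rod's axis when hung, rod passing along x. Grip here from above, fingers outside the sides, closing along y. Pail rim 61, bottom 131 mm below, 72 across, 0.1-0.2 kg
- oak_hook (a point): on the pale wooden stand's hook, on its vertical hinge axis at the rod's mid-thickness, 200 mm above the table; +y points along the rod to its tip (turns with it), z up. Steel rod, level, 10 mm thick, 100 mm from hinge axis to the centre of the 16 mm black ball at its tip; hinge barrel 18 mm thick, top level with the rod's. The stand is fixed to the table
- grey_hook (a point): on the grey stand's hook, on its vertical hinge axis at the rod's mid-thickness, 200 mm above the table; +y points along the rod to its tip (turns with it), z up. Steel rod, level, 10 mm thick, 100 mm from hinge axis to the centre of the 16 mm black ball at its tip; hinge barrel 18 mm thick, top level with the rod's. The stand is fixed to the table
- oak_arm (a joint): pale wooden stand's hook angle: 0 folded flat along its board, 1.57 straight out to the front (stops at both); opens counter-clockwise seen from above. About 1 N at the tip turns it; it stays where left. Folded, its rod is 15 mm before the 14 mm thick board, whose top edge is 14 mm below the rod's axis, so fingertips fit behind the rod. Starts out, with the pail
- grey_arm (a joint): grey stand's hook angle: 0 folded flat along its board, 1.57 straight out to the front (stops at both); opens counter-clockwise seen from above. About 1 N at the tip turns it; it stays where left. Folded, its rod is 15 mm before the 14 mm thick board, whose top edge is 14 mm below the rod's axis, so fingertips fit behind the rod. Starts at 0 to 0.2, empty
- tumbler: clear drinking glass standing on the table near the stands, 81 mm across, 91 mm high; origin at the centre of its underside. A bystander.
Mind the look-alikes: they are no part of the job. Of the things shaped like the part that bears oak_hook, the wooden one is meant. Of the things that look like the part that bears pail_loop, the larger one is meant.

How it is judged:
On the way, in this order (a step that is already met when the one before it is completed fails the run):
1. the grey stand's hook is swung out while the pail still hangs on the wooden stand's hook (value of joint grey_arm above 1.3 rad and y of pail_loop in the frame of oak_hook between 0.015 and 0.1 m and x of pail_loop in the frame of oak_hook between -0.02 and 0.02 m and z of pail_loop in the frame of oak_hook between -0.008 and 0.008 m and angle between pail_loop's own z axis and vertical below 0.3 rad), for 0.2 s.
2. the pail hangs on the grey stand's hook, let go (value of joint grey_arm above 1.3 rad and y of pail_loop in the frame of grey_hook between 0.015 and 0.1 m and x of pail_loop in the frame of grey_hook between -0.02 and 0.02 m and z of pail_loop in the frame of grey_hook between -0.008 and 0.008 m and angle between pail_loop's own z axis and vertical below 0.3 rad and contact force between the fingers and pail below 0.05 N), for 0.2 s.
3. the emptied wooden stand's hook is folded flat (value of joint oak_arm below 0.2 rad), for 0.2 s.
At the end, for the whole second after the job is handed in: Grey hook out (over 1.3 rad); pail hanging on its rod by the loop (loop point 15 to 100 mm out from the hinge, within 20 mm of the rod sideways and 8 mm in height, tilt under 0.3 rad), at rest and let go; wooden stand's hook folded flat (under 0.2 rad) (all of step 2 and value of joint oak_arm below 0.2 rad and linear speed of pail below 0.03 m/s); the robot touches nothing.
It fails at once if the pail is dropped or set down (its loop comes lower than 170 mm above the table) (height (world z) of pail_loop below 0.17 m).
It fails at once if the tumbler is moved more than 40 mm or tipped (distance of tumbler from where it was at the start of the episode above 0.04 m or angle between tumbler's own z axis and vertical above 0.5 rad).
It also fails if it takes over 64 s, if anything falls off the work surface, if the arm or the gripper's body presses on something with over 40 N, if the wrist force passes 120 N, or if a joint passes its speed limit or range.

## Working session

There is one attempt and no reset: what is moved stays moved. The work goes in short steps, Python scripts to look and compute and a shell command to move; the robot and the scene stay as the last step left them, time stands still between calls to the robot, and variables do not carry over. Pictures are saved under pics/ and viewed, at most 10 in all, crops included, and the job is handed in when it is done.

```bash
ls; mkdir -p pics
python3 - <<'E'
from station import sense, vision, order
import cv2,numpy as np
s=sense();print(s)
for n in("side","top"):
    d=vision.snapshot(n);cv2.imwrite(f"pics/{n}0.png",d["image"]);np.savez(f"{n}0.npz",**d);print(d["mtx"],d["pose"])
E
```

```text
pics
{'t': 0.0, 'q': array([-1.48249625e+00,  5.28482040e-01,  1.43392328e+00, -1.76430023e-05,
        1.18139481e+00, -1.78521444e-01]), 'qd': array([-0.00137999,  0.00033493,  0.00081173,  0.00045662, -0.00251687,
       -0.00113664]), 'tau': array([-8.24470135e-04, -4.42353487e+01, -1.78024185e+01, -2.28643626e-04,
        8.46963987e-03,  1.21415718e-05]), 'tcp_pos': array([ 0.16474087, -0.6021816 ,  0.24731716]), 'tool_rot': array([ 9.91112925e-01,  1.33018612e-01,  4.16242634e-05, -1.10298008e-03]), 'force': array([-0.46635188, -0.21550931, -0.04479683]), 'ft_torque': array([-0.01123881, -0.04034847,  0.04444069]), 'gripper_force': 0.0, 'finger_gap': 0.9972843942389824}
[[353.31473151   0.         256.8525163 ]
 [  0.         353.31473151 196.76539138]
 [  0.           0.           1.        ]] [[ 0.99972621  0.02201074 -0.00793897  0.54491826]
 [ 0.01695961 -0.447874    0.89393582 -1.30182173]
 [ 0.01612053 -0.89382571 -0.44812467  0.75937547]
 [ 0.          0.          0.          1.        ]]
[[495.28307953   0.         258.77275639]
 [  0.         495.28307953 189.96950899]
 [  0.           0.           1.        ]] [[ 0.00619046 -0.99113651  0.13270308  0.30893152]
 [-0.99975705 -0.00894172 -0.02014655 -0.05449084]
 [ 0.02115457 -0.13254612 -0.99095106  1.70798925]
 [ 0.          0.          0.          1.        ]]
```

View pics/side0.png

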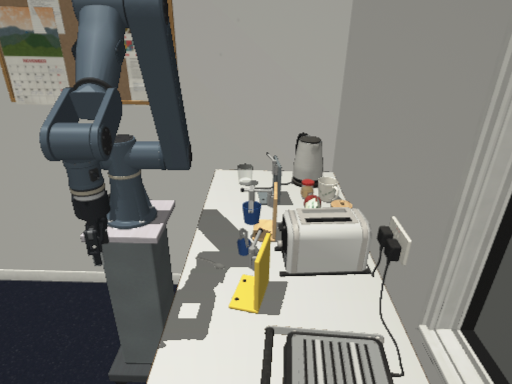

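View pics/top0.png

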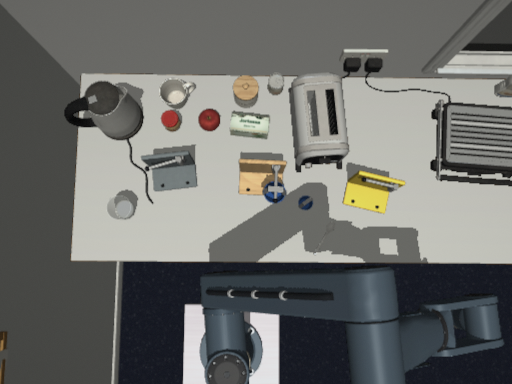

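Run:
```python
import cv2,numpy as np
a=cv2.imread("pics/top0.png")[135:220,130:320]
b=cv2.imread("pics/side0.png")[145:265,215:315]
a=cv2.resize(a,None,fx=4.2,fy=4.2,interpolation=cv2.INTER_CUBIC)
cv2.imwrite("pics/c1.png",a)
b=cv2.resize(b,None,fx=5,fy=5,interpolation=cv2.INTER_CUBIC)
cv2.imwrite("pics/c2.png",b)
```

```text
(no output)
```

View pics/c1.png

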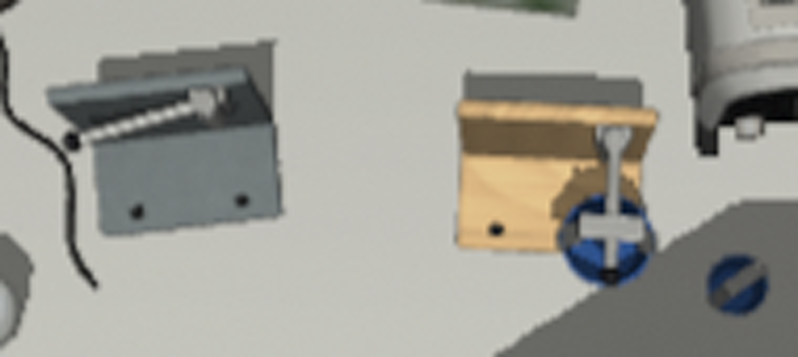

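View pics/c2.png

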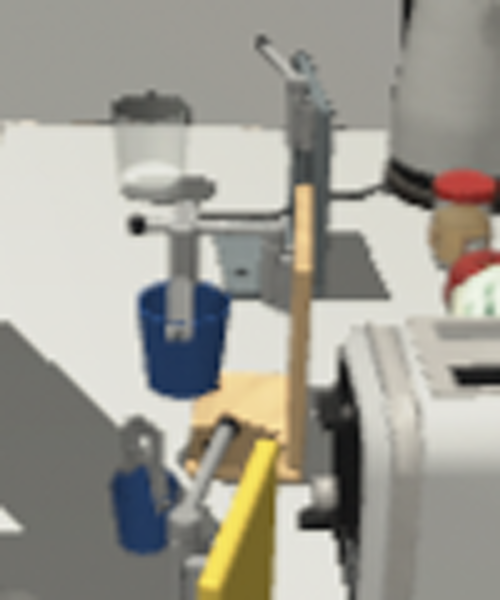

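The top picture shows:
- The wooden stand is at (262,175). Its hinge is at about (276,168) and its ball at (275,201).
- The larger blue pail, with its loop across the rod at (275.5,189), hangs on that hook. The small look-alike pail is on the table at (305,202).
- The grey stand's hinge is at (179,159) and its ball at (147,169).
- The yellow stand at (370,190) is a look-alike, not the one meant: the description says wooden and grey.
- The tumbler is at (121,206).

```bash
cat > h.py <<'E'
import numpy as np
def load(n): return np.load(n+".npz")
def onz(d,u,v,z):
    r=d["pose"][:3,:3]@np.linalg.inv(d["mtx"])@[u,v,1]; c=d["pose"][:3,3]
    return c+r*(z-c[2])/r[2]
def depth(d,u,v):
    r=np.linalg.inv(d["mtx"])@[u,v,1]; z=d["range_z"][int(round(v)),int(round(u))]
    return (d["pose"]@np.append(r*z,1))[:3]
E
python3 - <<'E'
from h import *
np.set_printoptions(precision=4,suppress=True)
d=load("top0")
for n,u,v,z in [("oakhinge",276,167.9,.205),("oakball",275.2,200.7,.2),("loop",275.5,189.3,.209),("greyhinge",179.3,159.3,.205),("greyball",147.1,168.8,.2),("oakboardL",240,160,.186),("oakboardR",286.5,162.5,.186),("greybL",142,157.5,.186),("greybR",188.5,152.5,.186),("tumbler",122,206,.09)]:
    print(n,onz(d,u,v,z),depth(d,u,v))
p=[onz(d,276,167.9,.205),onz(d,275.2,200.7,.2),onz(d,179.3,159.3,.205),onz(d,147.1,168.8,.2)]
for a,b in((0,1),(2,3)):
    v=(p[b]-p[a])[:2];print(np.hypot(*v),np.degrees(np.arctan2(v[1],v[0])))
s=load("side0")
for u,v in((242.5,190),(251,181.5),(215+265/5,145+42/5)): print(onz(s,u,v,.2),depth(s,u,v))
E
```

```text
oakhinge [ 0.5793 -0.1377  0.205 ] [ 0.5799 -0.1379  0.2019]
oakball [ 0.4781 -0.1357  0.2   ] [ 0.478  -0.1356  0.2014]
loop [ 0.5122 -0.1361  0.209 ] [ 0.5123 -0.1361  0.2085]
greyhinge [0.6032 0.1601 0.205 ] [0.6039 0.1606 0.2016]
greyball [0.5735 0.2587 0.2   ] [0.5719 0.2569 0.2087]
oakboardL [ 0.6067 -0.0262  0.186 ] [ 0.6084 -0.026   0.1773]
oakboardR [ 0.6002 -0.1716  0.186 ] [ 0.6374 -0.1866 -0.0081]
greybL [0.6114 0.2787 0.186 ] [0.6106 0.2779 0.19  ]
greybR [0.6288 0.1348 0.186 ] [0.6291 0.135  0.1845]
tumbler [0.4688 0.3587 0.09  ] [0.4767 0.3792 0.0097]
0.10120962757916464 178.85803458831427
0.10299358856448838 106.7943061074751
[ 0.4815 -0.1332  0.2   ] [ 0.4819 -0.1409  0.2037]
[ 0.5102 -0.0555  0.2   ] [0.4981 0.3769 0.0059]
[0.5795 0.2699 0.2   ] [0.5791 0.2525 0.2062]
```

```bash
R='{"dp":[0.53,1,0],"angular":[0,0,-0.95]}'; true
python3 -m crank '[{"dp":[0,0,1],"angular":[0,0,0]},{"dp":[0,0,1],"angular":[0,0,0]},{"dp":[0,0,1],"angular":[0,0,0]},{"dp":[0,0,1],"angular":[0,0,0]},{"dp":[0.53,1,0],"angular":[0,0,-1]},{"dp":[0.53,1,0],"angular":[0,0,-1]},{"dp":[0.53,1,0],"angular":[0,0,-1]},{"dp":[0.53,1,0],"angular":[0,0,-1]},{"dp":[0.53,1,0],"angular":[0,0,-1]},{"dp":[0.53,1,0],"angular":[0,0,-1]},{"dp":[0.53,1,0],"angular":[0,0,-1]},{"dp":[0.53,1,0],"angular":[0,0,-1]},{"dp":[0.53,1,0],"angular":[0,0,-1]},{"dp":[0.53,1,0],"angular":[0,0,-1]},{"dp":[0.53,1,0],"angular":[0,0,-1]},{"dp":[0.53,1,0],"angular":[0,0,-1]},{"dp":[0.53,1,0],"angular":[0,0,-1]},{"dp":[0.53,1,0],"angular":[0,0,-1]},{"dp":[0.53,1,0],"angular":[0,0,-1]},{"dp":[0.53,1,0],"angular":[0,0,0]}]' 1 20
```

```text
t: 2.1
tcp_pos: [0.4194, -0.1214, 0.3681]
tool_rot: [1.0, 0.002, -0.0, -0.0]
force: [0.5, 0.1, 0.4]
finger_gap: 0.001
gripper_force: 0.0
```

```bash
python3 -m crank '[{"dp":[0.53,1,0],"angular":[0,0,0]},{"dp":[0.53,1,0],"angular":[0,0,0]},{"dp":[0.53,1,0],"angular":[0,0,0]},{"dp":[0.53,1,0],"angular":[0,0,0]},{"dp":[0.53,1,0],"angular":[0,0,0]},{"dp":[0.53,1,0],"angular":[0,0,0]},{"dp":[0.53,1,0],"angular":[0,0,0]},{"dp":[0.53,1,0],"angular":[0,0,0]},{"dp":[0.53,1,0],"angular":[0,0,0]},{"dp":[0.53,1,0],"angular":[0,0,0]},{"dp":[0.53,1,0],"angular":[0,0,0]},{"dp":[0.53,0.8,0],"angular":[0,0,0]},{"dp":[0,0,-1],"angular":[0,0,0]},{"dp":[0,0,-1],"angular":[0,0,0]},{"dp":[0,0,-1],"angular":[0,0,0]},{"dp":[0,0,0],"angular":[0,0,0]}]'
python3 - <<'E'
from station import vision,sense
import cv2,numpy as np
print(sense()["tcp_pos"])
for n in("side","top"):
    d=vision.snapshot(n);np.savez(f"{n}1.npz",**d)
    c=d["image"][140:240,200:300] if n=="side" else d["image"][120:220,90:190]
    cv2.imwrite(f"pics/{n}1.png",c)
a=cv2.hconcat([cv2.imread("pics/side1.png"),cv2.imread("pics/top1.png")])
cv2.imwrite("pics/j1.png",cv2.resize(a,None,fx=4,fy=4,interpolation=cv2.INTER_CUBIC))
E
```

```text
t: 3.7
tcp_pos: [0.6066, 0.2306, 0.2727]
tool_rot: [1.0, 0.003, -0.006, 0.001]
force: [-0.4, 0.1, -1.4]
finger_gap: 0.001
gripper_force: 0.0
[0.60664619 0.23055749 0.2727435 ]
```

View pics/j1.png

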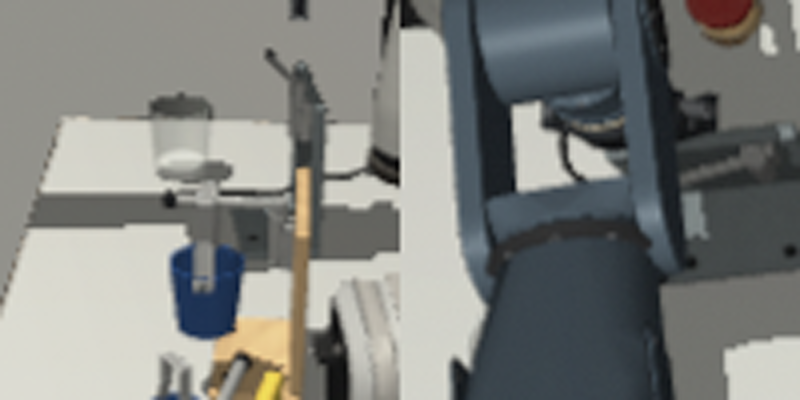

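The side crop shows the fingertip, at about (298,5), above the board top and behind the grey rod. Next I lower it and work out the sweep.

```bash
python3 -m crank '[{"dp":[0,0,-0.7],"angular":[0,0,0]},{"dp":[0,0,-0.7],"angular":[0,0,0]},{"dp":[0,0,-0.7],"angular":[0,0,0]},{"dp":[0,0,0],"angular":[0,0,0]}]'
python3 - <<'E'
import numpy as np
from station import sense
p=sense()["tcp_pos"][:2]
for ph in list(range(108,187,6))+[187]:
    f=np.radians(ph);u=np.array([np.cos(f),np.sin(f)]);n=np.array([u[1],-u[0]])
    c=np.array([.603,.160])+.07*u+(.005+.011*abs(n[0])+.0125*abs(n[1]))*n
    print(ph,c.round(4),((c-p)/.03).round(2));p=c
E
```

```text
t: 4.2
tcp_pos: [0.6094, 0.2309, 0.2146]
tool_rot: [1.0, 0.002, -0.001, 0.0]
force: [-1.0, 1.1, -0.2]
finger_gap: 0.003
gripper_force: 0.0
108 [0.5997 0.2325] [-0.32  0.06]
114 [0.5929 0.2321] [-0.23 -0.01]
120 [0.586 0.231] [-0.23 -0.04]
126 [0.579  0.2291] [-0.23 -0.06]
132 [0.5722 0.2264] [-0.23 -0.09]
138 [0.5655 0.2229] [-0.22 -0.12]
144 [0.5591 0.2186] [-0.21 -0.14]
150 [0.553  0.2135] [-0.2  -0.17]
156 [0.5475 0.2076] [-0.18 -0.2 ]
162 [0.5427 0.2009] [-0.16 -0.22]
168 [0.5386 0.1936] [-0.14 -0.24]
174 [0.5353 0.1858] [-0.11 -0.26]
180 [0.533  0.1775] [-0.08 -0.28]
186 [0.5314 0.1712] [-0.05 -0.21]
187 [0.5312 0.1701] [-0.01 -0.04]
```

```bash
python3 -m crank '[{"dp":[0,0,-0.1],"angular":[0,0,0]},{"dp":[-0.32,0.06,0],"angular":[0,0,0]},{"dp":[-0.23,0,0],"angular":[0,0,0]},{"dp":[-0.23,-0.04,0],"angular":[0,0,0]},{"dp":[-0.23,-0.06,0],"angular":[0,0,0]},{"dp":[-0.23,-0.09,0],"angular":[0,0,0]},{"dp":[-0.22,-0.12,0],"angular":[0,0,0]},{"dp":[-0.21,-0.14,0],"angular":[0,0,0]},{"dp":[-0.2,-0.17,0],"angular":[0,0,0]},{"dp":[-0.18,-0.2,0],"angular":[0,0,0]},{"dp":[-0.16,-0.22,0],"angular":[0,0,0]},{"dp":[-0.14,-0.24,0],"angular":[0,0,0]},{"dp":[-0.11,-0.26,0],"angular":[0,0,0]},{"dp":[-0.08,-0.28,0],"angular":[0,0,0]},{"dp":[-0.05,-0.15,0],"angular":[0,0,0]},{"dp":[0,0,0],"angular":[0,0,0]},{"dp":[0,0,0],"angular":[0,0,0]}]'
```

```text
t: 5.9
tcp_pos: [0.5319, 0.1735, 0.2121]
tool_rot: [1.0, 0.002, -0.001, 0.0]
force: [-0.6, -0.1, 0.2]
finger_gap: -0.0
gripper_force: 0.0
```

```bash
python3 -m crank '[{"dp":[0,-0.1,0],"angular":[0,0,0]},{"dp":[0,-0.1,0],"angular":[0,0,0]},{"dp":[0,0,0],"angular":[0,0,0]},{"dp":[0,0,0],"angular":[0,0,0]}]'
```

```text
t: 6.3
tcp_pos: [0.532, 0.1706, 0.2121]
tool_rot: [1.0, 0.002, -0.0, -0.003]
force: [0.5, 8.9, -1.8]
finger_gap: 0.001
gripper_force: 3.8
```

```bash
python3 -m crank '[{"dp":[0,0.5,0],"angular":[0,0,0]},{"dp":[0,0.5,0],"angular":[0,0,0]},{"dp":[0,0,1],"angular":[0,0,0]},{"dp":[0,0,1],"angular":[0,0,0]},{"dp":[0,0,1],"angular":[0,0,0]},{"dp":[-0.06,-0.94,0.5],"angular":[0,0,0]},{"dp":[-0.06,-0.94,0],"angular":[0,0,0]},{"dp":[-0.06,-0.94,0],"angular":[0,0,0]},{"dp":[-0.06,-0.94,0],"angular":[0,0,0]},{"dp":[-0.06,-0.94,0],"angular":[0,0,0]},{"dp":[-0.06,-0.94,0],"angular":[0,0,0]},{"dp":[-0.06,-0.94,0],"angular":[0,0,0]},{"dp":[-0.06,-0.94,0],"angular":[0,0,-0.4]},{"dp":[-0.06,-0.94,0],"angular":[0,0,-0.4]},{"dp":[-0.06,-0.94,0],"angular":[0,0,-0.4]},{"dp":[-0.06,-0.94,0],"angular":[0,0,0]},{"dp":[0,-0.94,0],"angular":[0,0,0]},{"dp":[0,0,-1],"angular":[0,0,0]},{"dp":[0,0,0],"angular":[0,0,0]},{"dp":[0,0,0],"angular":[0,0,0]}]' 0
python3 - <<'E'
from station import vision,sense
import cv2,numpy as np
print(sense()["tcp_pos"])
for n in("side","top"):
    d=vision.snapshot(n);np.savez(f"{n}2.npz",**d)
    c=d["image"][135:225,215:315] if n=="side" else d["image"][135:225,130:230]
    cv2.imwrite(f"pics/{n}2.png",c)
a=cv2.hconcat([cv2.imread("pics/side2.png"),cv2.imread("pics/top2.png")])
cv2.imwrite("pics/j2.png",cv2.resize(a,None,fx=4,fy=4,interpolation=cv2.INTER_CUBIC))
E
```

```text
t: 8.3
tcp_pos: [0.5122, -0.1398, 0.287]
tool_rot: [1.0, -0.008, -0.001, -0.0]
force: [0.8, -0.4, 0.6]
finger_gap: 1.001
gripper_force: 0.0
[ 0.51222137 -0.13984685  0.28703922]
```

View pics/j2.png

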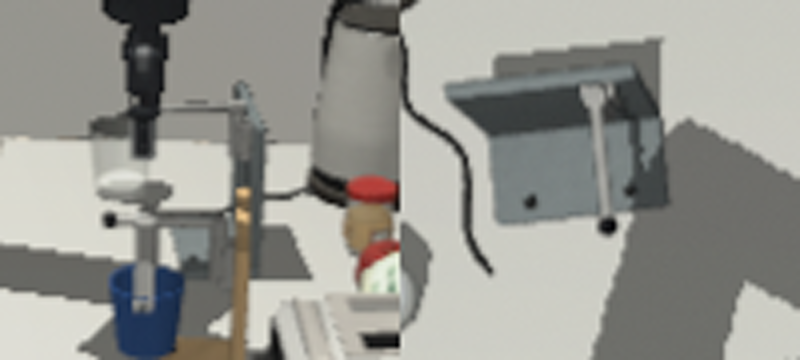

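```bash
python3 -m crank '[{"dp":[0,0.12,-0.8],"angular":[0,0,0]},{"dp":[0,0,-0.8],"angular":[0,0,0]},{"dp":[0,0,-0.7],"angular":[0,0,0]},{"dp":[0,0,-0.65],"angular":[0,0,0]},{"dp":[0,0,0],"angular":[0,0,0]},{"dp":[0,0,0],"angular":[0,0,0]}]'
python3 -m crank '[{"dp":[0,0,0],"angular":[0,0,0]},{"dp":[0,0,0],"angular":[0,0,0]},{"dp":[0,0,0],"angular":[0,0,0]},{"dp":[0,0,0],"angular":[0,0,0]},{"dp":[0,0,0],"angular":[0,0,0]},{"dp":[0,0,0],"angular":[0,0,0]},{"dp":[0,0,0],"angular":[0,0,0]},{"dp":[0,0,0],"angular":[0,0,0]}]' 1 40
python3 - <<'E'
from h import *
d=load("top2");a=onz(d,178.75,158.75,.205);b=onz(d,181.75,191.5,.2);v=(b-a)[:2];print(a,b,np.hypot(*v),np.degrees(np.arctan2(v[1],v[0])))
E
```

```text
t: 9.0
tcp_pos: [0.5132, -0.1368, 0.1998]
tool_rot: [1.0, -0.007, 0.001, 0.0]
force: [0.4, 0.2, -0.1]
finger_gap: 1.001
gripper_force: 0.0
t: 9.8
tcp_pos: [0.5131, -0.1372, 0.2001]
tool_rot: [1.0, -0.008, 0.001, 0.0]
force: [-0.4, 0.5, 5.8]
finger_gap: 0.553
gripper_force: 42.2
[0.60491839 0.16188098 0.205     ] [0.50401965 0.15063842 0.2       ] 0.10152314754557451 -173.64208885878256
```

Grip is good: the gap is 47 mm against the 48 mm loop. Next I lift it and slide it off.

```bash
python3 -m crank '[{"dp":[0,0,0.2],"angular":[0,0,0]},{"dp":[0,0,0.2],"angular":[0,0,0]},{"dp":[0,0,0.2],"angular":[0,0,0]},{"dp":[0,0,0],"angular":[0,0,0]},{"dp":[-0.2,0,0],"angular":[0,0,0]},{"dp":[-0.35,0,0],"angular":[0,0,0]},{"dp":[-0.4,0,0],"angular":[0,0,0]},{"dp":[-0.4,0,0],"angular":[0,0,0]},{"dp":[-0.4,0,0],"angular":[0,0,0]},{"dp":[-0.35,0,0],"angular":[0,0,0]},{"dp":[-0.2,0,0],"angular":[0,0,0]},{"dp":[0,0,0],"angular":[0,0,0]},{"dp":[0,0,0],"angular":[0,0,0]}]'
```

```text
t: 11.1
tcp_pos: [0.4439, -0.1373, 0.217]
tool_rot: [1.0, -0.008, 0.001, 0.0]
force: [0.8, -0.8, -1.7]
finger_gap: 0.551
gripper_force: 41.5
```

```bash
python3 -m crank '[{"dp":[0,0.3,0],"angular":[0,0,0]},{"dp":[0,0.5,0],"angular":[0,0,0.5]},{"dp":[0,0.6,0],"angular":[0,0,0.5]},{"dp":[0,0.6,0],"angular":[0,0,0.5]},{"dp":[0,0.6,0],"angular":[0,0,0.5]},{"dp":[0,0.6,0],"angular":[0,0,0.5]},{"dp":[0,0.6,0],"angular":[0,0,0.5]},{"dp":[0,0.6,0],"angular":[0,0,0.5]},{"dp":[0,0.6,0],"angular":[0,0,0.5]},{"dp":[0,0.6,0],"angular":[0,0,0.5]},{"dp":[0,0.6,0],"angular":[0,0,0.5]},{"dp":[0,0.6,0],"angular":[0,0,0.5]},{"dp":[0,0.6,0],"angular":[0,0,0.5]},{"dp":[0,0.6,0],"angular":[0,0,0.5]},{"dp":[0,0.6,0],"angular":[0,0,0.5]},{"dp":[0,0.5,0],"angular":[0,0,0.4]},{"dp":[0,0.3,0],"angular":[0,0,0]},{"dp":[0,0,0],"angular":[0,0,0]},{"dp":[0,0,0],"angular":[0,0,0]}]'
python3 - <<'E'
from station import vision,sense
import cv2,numpy as np
print(sense()["tcp_pos"])
for n in("side","top"):
    d=vision.snapshot(n);np.savez(f"{n}3.npz",**d)
    c=d["image"][135:225,215:315] if n=="side" else d["image"][135:225,150:250]
    cv2.imwrite(f"pics/{n}3.png",c)
a=cv2.hconcat([cv2.imread("pics/side3.png"),cv2.imread("pics/top3.png")])
cv2.imwrite("pics/j3.png",cv2.resize(a,None,fx=4,fy=4,interpolation=cv2.INTER_CUBIC))
E
```

```text
t: 13.0
tcp_pos: [0.4432, 0.1453, 0.2167]
tool_rot: [0.998, 0.057, -0.0, 0.0]
force: [-1.5, 0.1, -2.4]
finger_gap: 0.556
gripper_force: 41.5
[0.44318987 0.14529036 0.21671886]
```

View pics/j3.png

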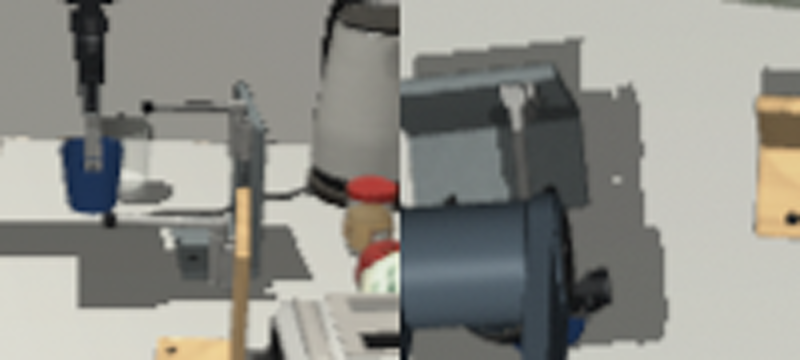

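```bash
python3 -m crank '[{"dp":[0.15,0.01,0],"angular":[0,0,0]},{"dp":[0.3,0.03,0],"angular":[0,0,0]},{"dp":[0.35,0.03,0],"angular":[0,0,0]},{"dp":[0.4,0.03,0],"angular":[0,0,0]},{"dp":[0.4,0.04,0],"angular":[0,0,0]},{"dp":[0.4,0.04,0],"angular":[0,0,0]},{"dp":[0.4,0.04,0],"angular":[0,0,0]},{"dp":[0.4,0.04,0],"angular":[0,0,0]},{"dp":[0.3,0.03,0],"angular":[0,0,0]},{"dp":[0.2,0.03,0],"angular":[0,0,0]},{"dp":[0,0,0],"angular":[0,0,0]},{"dp":[0,0,-0.15],"angular":[0,0,0]},{"dp":[0,0,-0.15],"angular":[0,0,0]},{"dp":[0,0,-0.15],"angular":[0,0,0]},{"dp":[0,0,-0.05],"angular":[0,0,0]},{"dp":[0,0,0],"angular":[0,0,0]},{"dp":[0,0,0],"angular":[0,0,0]}]'
python3 - <<'E'
from station import vision
import cv2,numpy as np
for n in("side","top"):
    d=vision.snapshot(n);np.savez(f"{n}4.npz",**d)
    c=d["image"][135:225,215:315] if n=="side" else d["image"][135:225,130:230]
    cv2.imwrite(f"pics/{n}4.png",c)
a=cv2.hconcat([cv2.imread("pics/side4.png"),cv2.imread("pics/top4.png")])
cv2.imwrite("pics/j4.png",cv2.resize(a,None,fx=4,fy=4,interpolation=cv2.INTER_CUBIC))
E
```

```text
t: 14.8
tcp_pos: [0.5425, 0.1547, 0.2018]
tool_rot: [0.998, 0.057, 0.0, -0.0]
force: [-0.2, 0.9, -1.0]
finger_gap: 0.553
gripper_force: 41.6
```

View pics/j4.png

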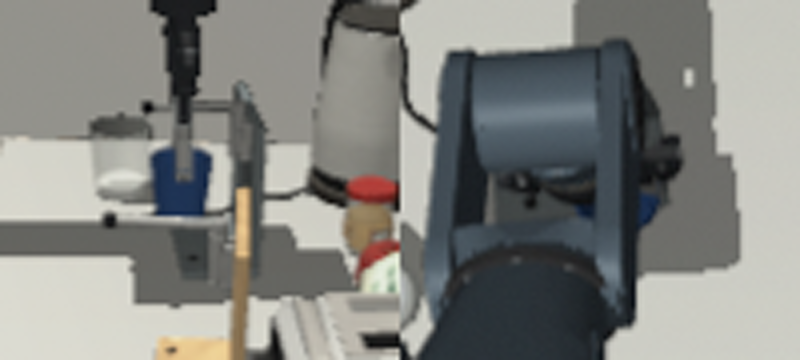

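The rod passes through the loop: the ball is at (148,107) and the strap at (182,150). I ease it down and open.

```bash
python3 -m crank '[{"dp":[0,0,-0.06],"angular":[0,0,0]},{"dp":[0,0,-0.04],"angular":[0,0,0]},{"dp":[0,0,0],"angular":[0,0,0]},{"dp":[0,0,0],"angular":[0,0,0]}]'
python3 -m crank '[{"dp":[0,0,0],"angular":[0,0,0]},{"dp":[0,0,0],"angular":[0,0,0]},{"dp":[0,0,0],"angular":[0,0,0]},{"dp":[0,0,0],"angular":[0,0,0]},{"dp":[0,0,0],"angular":[0,0,0]},{"dp":[0,0,0],"angular":[0,0,0]},{"dp":[0,0,0],"angular":[0,0,0]},{"dp":[0,0,0],"angular":[0,0,0]}]' 0
python3 - <<'E'
from station import vision
import cv2,numpy as np
for n in("side",):
    d=vision.snapshot(n);c=d["image"][135:225,215:315];cv2.imwrite("pics/s5.png",cv2.resize(c,None,fx=5,fy=5,interpolation=cv2.INTER_CUBIC))
E
```

```text
t: 15.3
tcp_pos: [0.5429, 0.1547, 0.2001]
tool_rot: [0.998, 0.057, 0.001, 0.0]
force: [-1.9, 0.8, 5.3]
finger_gap: 0.554
gripper_force: 42.4
t: 16.1
tcp_pos: [0.5425, 0.1546, 0.1987]
tool_rot: [0.998, 0.057, -0.0, 0.0]
force: [-0.4, 0.6, -0.4]
finger_gap: 1.0
gripper_force: 0.0
```

View pics/s5.png

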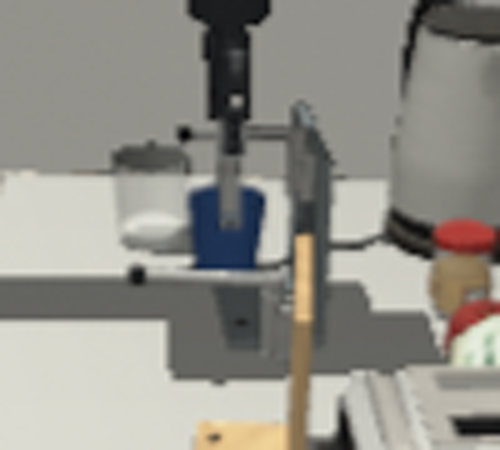

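The pail hangs on the grey rod and is released. Next I retreat and go to the right side of the wooden hook.

```bash
python3 -m crank '[{"dp":[0,0,0.5],"angular":[0,0,0]},{"dp":[0,0,0.8],"angular":[0,0,0]},{"dp":[0,0,0.9],"angular":[0,0,0]},{"dp":[0,0,0.9],"angular":[0,0,0]},{"dp":[0,0,0.9],"angular":[0,0,0]},{"dp":[-0.1,-0.98,0],"angular":[0,0,-0.7]},{"dp":[-0.1,-0.98,0],"angular":[0,0,-0.7]},{"dp":[-0.1,-0.98,0],"angular":[0,0,-0.7]},{"dp":[-0.1,-0.98,0],"angular":[0,0,-0.7]},{"dp":[-0.1,-0.98,0],"angular":[0,0,-0.7]},{"dp":[-0.1,-0.98,0],"angular":[0,0,-0.7]},{"dp":[-0.1,-0.98,0],"angular":[0,0,-0.7]},{"dp":[-0.1,-0.98,0],"angular":[0,0,-0.7]},{"dp":[-0.1,-0.98,0],"angular":[0,0,-0.7]},{"dp":[-0.1,-0.98,0],"angular":[0,0,0]},{"dp":[-0.1,-0.98,0],"angular":[0,0,0]},{"dp":[0,-0.2,0],"angular":[0,0,0]},{"dp":[0,0,0],"angular":[0,0,0]},{"dp":[0,0,0],"angular":[0,0,0]}]' 0
python3 -m crank '[{"dp":[0,0,0],"angular":[0,0,0]},{"dp":[0,0,0],"angular":[0,0,0]},{"dp":[0,0,0],"angular":[0,0,0]},{"dp":[0,0,0],"angular":[0,0,0]},{"dp":[0,0,0],"angular":[0,0,0]},{"dp":[0,0,-0.7],"angular":[0,0,0]},{"dp":[0,0,-0.7],"angular":[0,0,0]},{"dp":[0,0,-0.7],"angular":[0,0,0]},{"dp":[0,0,-0.7],"angular":[0,0,0]},{"dp":[0,0,-0.7],"angular":[0,0,0]},{"dp":[0,0,0],"angular":[0,0,0]},{"dp":[0,0,0],"angular":[0,0,0]}]' 1 20
python3 - <<'E'
import numpy as np
from station import sense
p=sense()["tcp_pos"][:2]
for ph in list(range(177,88,-6))+[89]:
    f=np.radians(ph);u=np.array([np.cos(f),np.sin(f)]);n=np.array([-u[1],u[0]])
    c=np.array([.5795,-.137])+.07*u+(.005+.011*abs(n[0])+.0125*abs(n[1]))*n
    print(ph,c.round(4),((c-p)/.03).round(2));p=c
E
```

```text
t: 18.05
tcp_pos: [0.5093, -0.1738, 0.3187]
tool_rot: [1.0, 0.002, -0.0, -0.001]
force: [-0.1, 0.4, -0.1]
finger_gap: 1.001
gripper_force: 0.0
t: 19.25
tcp_pos: [0.5096, -0.1748, 0.2139]
tool_rot: [1.0, 0.002, -0.0, -0.0]
force: [-0.2, 0.3, -0.4]
finger_gap: 0.0
gripper_force: 0.0
177 [ 0.5087 -0.1514] [-0.03  0.78]
171 [ 0.5074 -0.1449] [-0.04  0.22]
165 [ 0.5067 -0.1381] [-0.02  0.23]
159 [ 0.5068 -0.1312] [0.   0.23]
153 [ 0.5075 -0.124 ] [0.03 0.24]
147 [ 0.5091 -0.1169] [0.05 0.24]
141 [ 0.5115 -0.1098] [0.08 0.24]
135 [ 0.5147 -0.1028] [0.11 0.23]
129 [ 0.5188 -0.0961] [0.14 0.22]
123 [ 0.5237 -0.0897] [0.16 0.21]
117 [ 0.5295 -0.0839] [0.19 0.19]
111 [ 0.536  -0.0787] [0.22 0.17]
105 [ 0.5432 -0.0743] [0.24 0.15]
99 [ 0.5509 -0.0706] [0.26 0.12]
93 [ 0.5592 -0.068 ] [0.28 0.09]
89 [ 0.5645 -0.0667] [0.18 0.04]
```

```bash
python3 -m crank '[{"dp":[-0.03,0.4,-0.1],"angular":[0,0,0]},{"dp":[0,0.38,0],"angular":[0,0,0]},{"dp":[-0.04,0.22,0],"angular":[0,0,0]},{"dp":[-0.02,0.23,0],"angular":[0,0,0]},{"dp":[0,0.23,0],"angular":[0,0,0]},{"dp":[0.03,0.24,0],"angular":[0,0,0]},{"dp":[0.05,0.24,0],"angular":[0,0,0]},{"dp":[0.08,0.24,0],"angular":[0,0,0]},{"dp":[0.11,0.23,0],"angular":[0,0,0]},{"dp":[0.14,0.22,0],"angular":[0,0,0]},{"dp":[0.16,0.21,0],"angular":[0,0,0]},{"dp":[0.19,0.19,0],"angular":[0,0,0]},{"dp":[0.22,0.17,0],"angular":[0,0,0]},{"dp":[0.24,0.15,0],"angular":[0,0,0]},{"dp":[0.26,0.12,0],"angular":[0,0,0]},{"dp":[0.28,0.09,0],"angular":[0,0,0]},{"dp":[0.12,0.04,0],"angular":[0,0,0]},{"dp":[0,0,0],"angular":[0,0,0]},{"dp":[0,0,0],"angular":[0,0,0]}]'
```

```text
t: 21.15
tcp_pos: [0.5633, -0.0666, 0.2108]
tool_rot: [1.0, 0.002, 0.0, -0.0]
force: [-0.1, 0.6, -0.2]
finger_gap: 0.001
gripper_force: 0.0
```

```bash
python3 -m crank '[{"dp":[0.08,0,0],"angular":[0,0,0]},{"dp":[0.08,0,0],"angular":[0,0,0]},{"dp":[0,0,0],"angular":[0,0,0]},{"dp":[0,0,0],"angular":[0,0,0]}]'
```

```text
t: 21.55
tcp_pos: [0.5675, -0.0666, 0.2107]
tool_rot: [1.0, 0.002, -0.001, -0.0]
force: [-2.3, 0.2, 0.7]
finger_gap: -0.002
gripper_force: 1.0
```

```bash
python3 -m crank '[{"dp":[0.05,0,0],"angular":[0,0,0]},{"dp":[0,0,0],"angular":[0,0,0]},{"dp":[-0.6,0,0],"angular":[0,0,0]},{"dp":[-0.6,0,0],"angular":[0,0,0]},{"dp":[0,0,1],"angular":[0,0,0]},{"dp":[0,0,1],"angular":[0,0,0]},{"dp":[0,0,1],"angular":[0,0,0]},{"dp":[0,0,1],"angular":[0,0,0]},{"dp":[0,-1,0],"angular":[0,0,0]},{"dp":[0,-1,0],"angular":[0,0,0]},{"dp":[0,-1,0],"angular":[0,0,0]},{"dp":[0,-1,0],"angular":[0,0,0]},{"dp":[0,-1,0],"angular":[0,0,0]},{"dp":[0,-1,0],"angular":[0,0,0]},{"dp":[0,-1,0],"angular":[0,0,0]},{"dp":[0,-1,0],"angular":[0,0,0]},{"dp":[0,-1,0],"angular":[0,0,0]},{"dp":[0,0,0],"angular":[0,0,0]},{"dp":[0,0,0],"angular":[0,0,0]}]'
python3 - <<'E'
from station import vision
import cv2,numpy as np
d=vision.snapshot("top");np.savez("top6.npz",**d);c=d["image"][130:225,100:300];cv2.imwrite("pics/t6.png",cv2.resize(c,None,fx=4,fy=4,interpolation=cv2.INTER_CUBIC))
E
```

```text
t: 23.45
tcp_pos: [0.5336, -0.3375, 0.3306]
tool_rot: [1.0, 0.001, 0.0, -0.0]
force: [0.7, 0.3, -0.3]
finger_gap: -0.0
gripper_force: 0.0
```

View pics/t6.png

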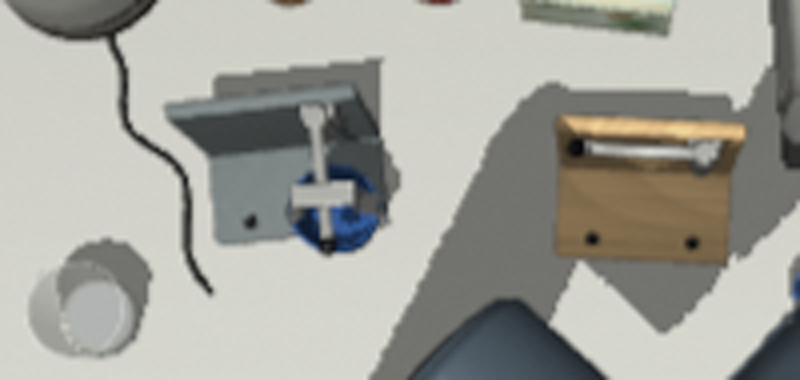

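The picture shows the wooden hook folded along its board, with the hinge at (704,153) and the ball at (577,148), parallel to the edge. The grey hook is out with the pail's loop on it at (323,193), and the tumbler at (85,310) looks undisturbed.

```bash
python3 -c "
from station import order
print(order.sign_off())"
```

```text
the job is handed in; nothing more can be done
None
```

I signed off at about 23.5 s of robot time, with the pail hanging on the swung-out grey hook, the wooden hook folded flat along its board, and the tumbler not touched; no verdict came back.

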